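Load the sight-glass dryer, close it up and start it

TASK

Draw every rinsed sight glass up out of the draining rack and stand it upright in a bay of the dryer, fully down, one glass to a bay. When all of them are in, shut the lid, then swing the clamp fully down over it, and then press the start button on the control box fully in and let it spring back. Do not start the dryer before it is shut and clamped, do not let a glass fall over, and leave the bottles, jar and beaker standing where they are.

Things in the scene. Friction and masses are not known exactly. Their poses are not given: they have to be found in the camera images.
- glass1: clear greenish sight glass with an aluminium strip along its top edge: a rectangular plate 100 mm long (own x), 8 mm thick (own y), 90 mm tall (own z); all five are alike and some may be absent. Origin: centre of its underside. Starts upright in a slot of the rack; 0.13 to 0.25 kg
- glass2: clear greenish sight glass with an aluminium strip along its top edge: a rectangular plate 100 mm long (own x), 8 mm thick (own y), 90 mm tall (own z); all five are alike and some may be absent. Origin: centre of its underside. Starts upright in a slot of the rack; 0.13 to 0.25 kg
- glass3: clear greenish sight glass with an aluminium strip along its top edge: a rectangular plate 100 mm long (own x), 8 mm thick (own y), 90 mm tall (own z); all five are alike and some may be absent. Origin: centre of its underside. Starts upright in a slot of the rack; 0.13 to 0.25 kg
- glass4: clear greenish sight glass with an aluminium strip along its top edge: a rectangular plate 100 mm long (own x), 8 mm thick (own y), 90 mm tall (own z); all five are alike and some may be absent. Origin: centre of its underside. Starts upright in a slot of the rack; 0.13 to 0.25 kg
- glass5: clear greenish sight glass with an aluminium strip along its top edge: a rectangular plate 100 mm long (own x), 8 mm thick (own y), 90 mm tall (own z); all five are alike and some may be absent. Origin: centre of its underside. Starts upright in a slot of the rack; 0.13 to 0.25 kg
- rack: fixed grey plastic draining rack, 120 x 200 mm (own x, y), origin at the centre of its underside. Five slots run along its x, at y = -80, -40, 0, 40, 80 mm; slot floor at z = 8 mm, slot 10 mm wide, between 80 mm long ridges with 45 degree roofs whose crests reach z = 49 mm, so that a glass stands out of them and is drawn straight up
- dryer: fixed white plate dryer, an open-topped chamber 132 x 196 x 110 mm (own x, y, z) with 6 mm walls; origin at the centre of its underside, own -x faces the robot. A glass standing in a bay has its top at z = 96 mm, 14 mm below the rim, and may lean up to 0.12 rad
- bays (a point): centre of the dryer's inner floor, at z = 6 mm of the dryer. Four bays run along the dryer's x, centred at y = -60, -20, 20, 60 mm; each is 120 mm long and 12 mm wide, between steel ridges with 45 degree roofs that guide a glass in (straight flanks up to z = 42 mm, crests at z = 56 mm of the dryer)
- lid (a joint): angle of the dryer's lid, rad: 0 = shut on the rim, about 1.6 to 1.85 = standing open beyond the far side. Stiff hinge (about 0.25 N m) that stays where it is left; the lid weighs 0.25 kg
- lid_hinge (a point): centre of the lid's hinge line, at x = 66 mm, z = 110 mm of the dryer, parallel to the dryer's y. The lid is a slab 132 mm long, 196 mm wide, 10 mm thick; shut, it reaches from the hinge towards the robot. A black bar handle 56 mm long (along y, 10 mm thick) stands on its outer face 108 mm from the hinge, mid-width, 36 mm proud
- lid_edge (a point): middle of the lid's free edge, outer face, 132 mm from the hinge
- clamp (a joint): angle of the dryer's hold-down clamp, rad: 0 = down, lying level over the shut lid; about 1.75 to 2.1 = thrown back up and outward, towards the robot. Its friction (about 0.12 N m) holds it where it is left
- clamp_hinge (a point): clamp's hinge, at x = -82 mm, y = 70 mm, z = 130 mm of the dryer, axis along the dryer's y. The clamp is a steel bar 24 mm wide, 12 mm thick, reaching 60 mm from the hinge; down, it points along the dryer's +x
- clamp_tip (a point): free end of the clamp bar, mid-thickness
- console: white control box of the dryer, 90 x 80 mm, 60 mm tall, 1.5 kg, loose on rubber feet; origin at the centre of its underside. A round black start button, 32 mm across, in a dark collar, stands on its top
- start (a joint): travel of the start button, m: 0 = up, 0.008 = fully down. A spring returns it; fully down takes 5 N
- start_top (a point): centre of the start button's top face, 84 mm above the bench when up
- bottle_tall: tall amber bottle with black cap, 66 mm diameter, 200 mm tall; a bystander; origin at the centre of its underside
- beaker: open glass beaker, 64 mm diameter, 85 mm tall; a bystander; origin at the centre of its underside
- jar: amber jar, 60 mm diameter, 85 mm tall; a bystander; origin at the centre of its underside
Mind the look-alikes: they are no part of the job. What is shaped like the glass2 but brown or red is not meant. Leave any blue look-alike of the console alone.

How it is judged:
By the outcome, as a careful person would: the job done as asked, in the order asked, and still so for the second after the job is handed in, with the robot touching nothing.
Of glass1, glass2, glass3, glass4, glass5 only 3 to 4 are there at a start; the rules pass over those that are not, and their reading is None.
At some moment in a run one of console may be knocked a few centimetres aside while the robot is not near it.
It also fails if it takes over 200 s, if anything falls off the work surface, if the arm or the gripper's body presses on something with over 40 N, if the wrist force passes 120 N, or if a joint passes its speed limit or range.

ROBOT

A 6-joint arm with a two-finger parallel gripper is mounted at the origin on the work surface. World frame = base frame: x ahead of the robot, y to its left, z up, the work surface at z = 0. Lengths are in m, angles in rad, forces in N, time in s.
With the tool pointing down it reaches from about 0.325 to 0.775 m from the base axis. Payload 5.5 kg.
Tool frame: the origin (TCP) lies between the finger pads; the fingertips stand 8 mm ahead of it and the grasp point (between the pads) lies 11 mm behind it (tcp_to_tips is the distance from the TCP to the fingertips, in m); z points along the fingers, y is the direction in which the jaws open and shut (so a half turn about z gives the same grasp; the last joint's range is limited). The gripper opens to 88 mm and grips with 3 to 60 N. Pads are 20 mm wide; open, the fingers measure 115 mm over their backs; the gripper's body (75 mm by 178 mm) begins 61 mm behind the grasp point.
Start: joints at [1.076, 0.091, 1.231, -0, 1.82, -0.057], TCP at [0.254, 0.543, 0.231] pointing down, gripper open.
Joint ranges: [-2.87, 2.87], [-0.86, 2.18], [0.17, 2.46], [-1.51, 4.65], [0.06, 2.69], [-2.65, 2.65]. Speed limits (rad/s): [2.57, 2.57, 3.01, 3.14, 3.14, 3.14].

INTERFACE

Orientations are given as a unit quaternion [w, x, y, z].
In Python, from bench import * gives the robot as it stands. Calls block until the motion is done:
- move_to(position, orientation): joint-space move of the TCP to a pose.
- move_l(position, speed=0.15, orientation=None): straight line of the TCP; orientation=None keeps the orientation; speed is the mean speed in m/s.
- movej(angles): joint-space move.
- gripper_open() and close(): open the fingers fully, or close them until they stop; the grip force is fixed at half the most.
- hold(seconds).
- inverse_kinematics(position, orientation): joint angles nearest the present ones, or None.
- state(): the state.
- get_image(name): name is "scene" or "top" or "wrist"; returns a dict with "frame" (400x640x3 uint8, blue, green, red), "depth" (400x640 float32, m along the optical axis (not along the pixel's ray), 0 where there is no reading), "camera_matrix" (3x3 intrinsics, pixels), "view" (4x4, takes a point from world to camera coordinates). Camera axes: x right, y up, looking along -z (the intrinsics and any distortion apply to the point x, -y, -z); pixel columns grow to the right and rows downward; lengths in m; the calibration is good to about 2 mm. A picture is of the moment at which its call begins.
A pose or a line that the arm cannot do raises IKError and nothing moves.
- job_done(): hands the job in, once; it reports no verdict.
The state is a dict: "time": time; "joint_pos": joint angles; "dq": joint speeds; "joint_torque": joint torques, N m; "ee_pos": TCP position; "ee_rot": TCP orientation; "ft_force": force on the tool from outside, world axes, zero at the start; "moment": the same for the moment, N m; "finger_gap": finger opening in m.
Only numpy, scipy, OpenCV 4.12 (cv2) and the standard library are available. Lean on these libraries where they do the work, as an engineer would, in place of code of your own. Each camera call takes 0.05 s, during which the arm holds its last target.

## Working session

There is one attempt and no reset: what is moved stays moved. The work goes in short steps, each a Python script; the robot and the scene stay as the last script left them, time stands still between calls to the robot, and variables do not carry over. Pictures are saved under pics/ and viewed, and the job is handed in when it is done.

```bash
ls; mkdir -p pics; python3 - <<'E'
from bench import *
import cv2,numpy as np
s=state();print(s)
for n in("scene","top","wrist"):
    im=get_image(n);cv2.imwrite(f"pics/{n}0.png",im["frame"]);print(n,im["camera_matrix"].tolist(),im["view"].round(4).tolist(),(im["depth"]>0).mean())
    np.savez(f"{n}0.npz",**{k:im[k] for k in im})
E
```

```text
pics
{'time': 0.0, 'joint_pos': array([ 1.07629456e+00,  9.18587986e-02,  1.23187788e+00,  4.92156238e-06,
        1.81981779e+00, -5.66771318e-02]), 'dq': array([-0.00073819, -0.00015652, -0.00154154, -0.00079015,  0.0004888 ,
        0.00013409]), 'joint_torque': array([-2.27271987e-03, -4.46456444e+01, -4.06437886e+01,  6.95956126e-02,
        2.93441559e-02, -8.48268382e-05]), 'ee_pos': array([0.25423312, 0.54315776, 0.22951144]), 'ee_rot': array([-2.69214262e-04,  2.17167333e-01,  9.76133898e-01, -9.43243652e-04]), 'ft_force': array([-0.57807014, -0.38508256, -0.3747529 ]), 'moment': array([0.04956844, 0.04233008, 0.05648374]), 'finger_gap': 0.08771609610627022}
scene [[485.33704878513834, 0.0, 320.4014020077159], [0.0, 485.33704878513834, 197.88065145468897], [0.0, 0.0, 1.0]] [[0.5282, 0.8491, -0.0111, -0.29], [-0.7318, 0.4618, 0.5012, 0.3949], [0.4307, -0.2566, 0.8652, -1.6383], [0.0, 0.0, 0.0, 1.0]] 0.99617578125
top [[435.3021819659754, 0.0, 324.69683658355433], [0.0, 435.3021819659754, 198.46769011707764], [0.0, 0.0, 1.0]] [[0.0246, -0.9993, 0.0284, -0.0719], [0.986, 0.0289, 0.1643, -0.5822], [-0.165, 0.024, 0.986, -1.3173], [0.0, 0.0, 0.0, 1.0]] 0.99610546875
wrist [[349.508672835086, 0.0, 317.9709459641829], [0.0, 349.508672835086, 201.4560531171906], [0.0, 0.0, 1.0]] [[0.4239, 0.9057, -0.0027, -0.5994], [-0.8746, 0.4085, -0.2609, 0.0324], [-0.2353, 0.1129, 0.9653, -0.3901], [0.0, 0.0, 0.0, 1.0]] 0.99596875
```

View pics/scene0.png

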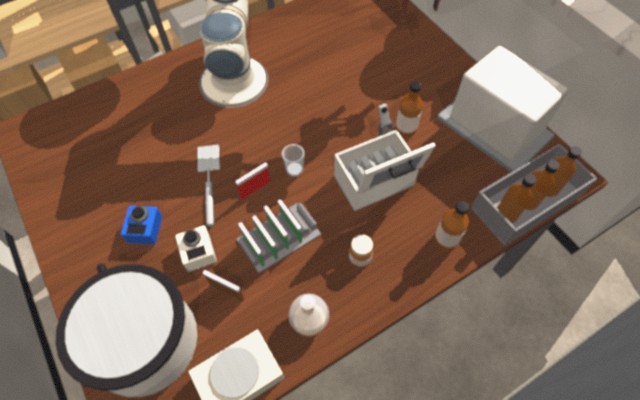

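View pics/top0.png

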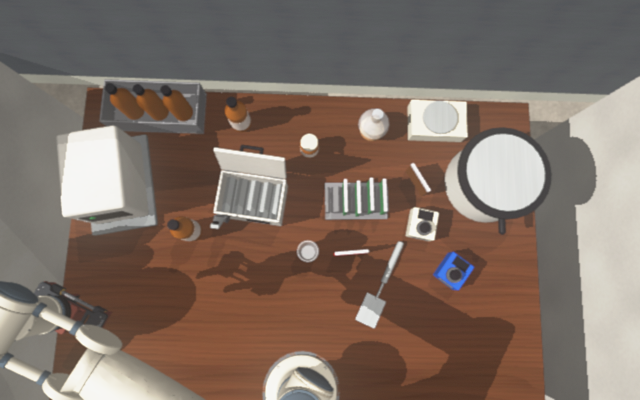

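View pics/wrist0.png

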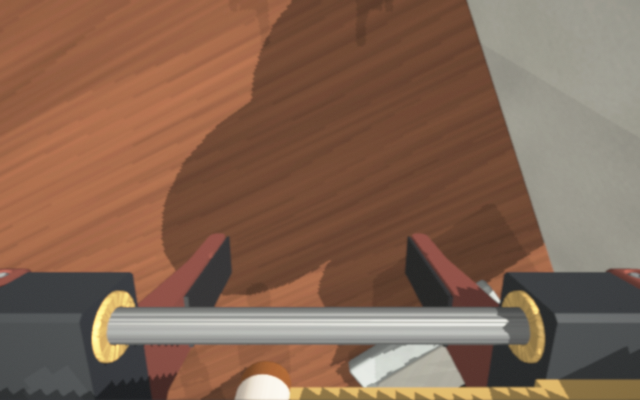

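The scene view shows the rack at about (278,237) with four white-topped glasses, the open dryer at (375,168), the white console at (195,248), a red look-alike at (253,180) and a blue console at (142,223). Next I'll look at enlarged crops.

```bash
cat > h.py <<'E'
import numpy as np,cv2
def deproj(im,u,v,r=0):
    K=im["camera_matrix"];V=im["view"];d=im["depth"]
    D=d[v,u] if r==0 else np.median(d[v-r:v+r+1,u-r:u+r+1])
    c=np.array([(u-K[0,2])/K[0,0]*D,-(v-K[1,2])/K[1,1]*D,-D,1])
    return (np.linalg.inv(V)@c)[:3]
def cloud(im):
    K=im["camera_matrix"];D=im["depth"];v,u=np.mgrid[:D.shape[0],:D.shape[1]]
    c=np.stack([(u-K[0,2])/K[0,0]*D,-(v-K[1,2])/K[1,1]*D,-D,np.ones_like(D)],-1)
    return (c@np.linalg.inv(im["view"]).T)[...,:3]
def proj(im,p):
    p=np.atleast_2d(p);c=np.c_[p,np.ones(len(p))]@im["view"].T;K=im["camera_matrix"]
    return np.c_[K[0,0]*c[:,0]/-c[:,2]+K[0,2],-K[1,1]*c[:,1]/-c[:,2]+K[1,2]]
def tri(obs):
    # obs: list of (im,u,v): least squares
    A=[];B=[]
    for im,u,v in obs:
        P=np.diag([1,-1,-1.])@im["view"][:3];P=im["camera_matrix"]@P
        for r,x in((0,u),(1,v)):
            q=x*P[2]-P[r];A.append(q[:3]);B.append(-q[3])
    return np.linalg.lstsq(np.array(A),np.array(B),rcond=None)[0]
def crop(im,x0,y0,x1,y1,s,name):
    c=cv2.resize(im["frame"][y0:y1,x0:x1],None,fx=s,fy=s,interpolation=cv2.INTER_CUBIC);cv2.imwrite("pics/"+name,c)
E
python3 - <<'E'
import numpy as np;from h import *
T=dict(np.load("top0.npz"));S=dict(np.load("scene0.npz"))
crop(T,200,130,400,270,4,"t0c.png");crop(S,230,120,450,280,3.6,"s0c.png")
crop(T,395,190,480,300,5,"t0b.png")
E
```

```text
(no output)
```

View pics/t0c.png

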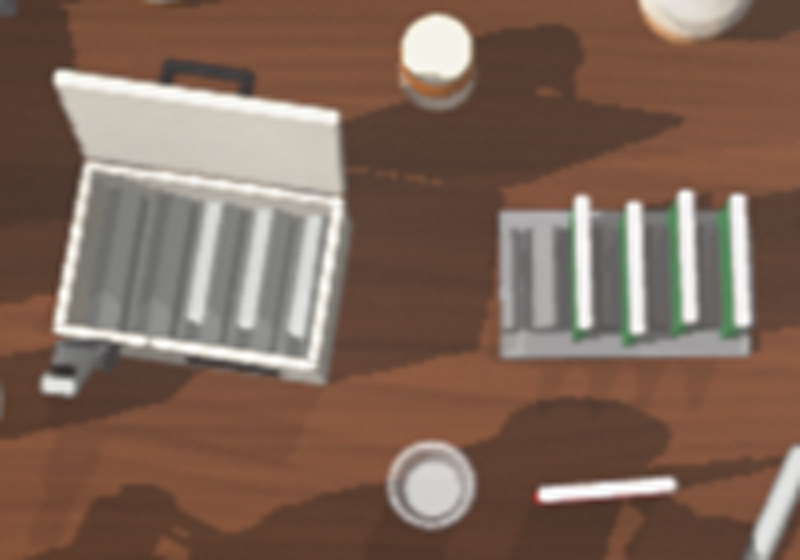

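View pics/s0c.png

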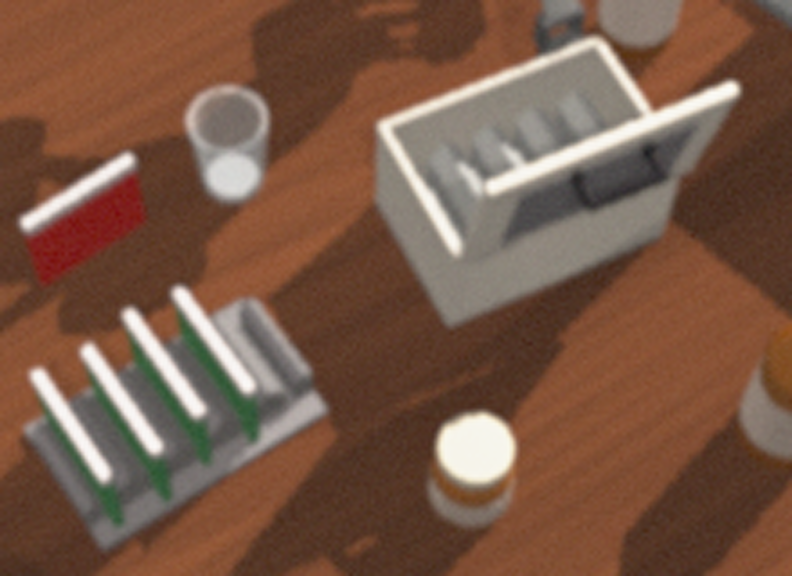

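View pics/t0b.png

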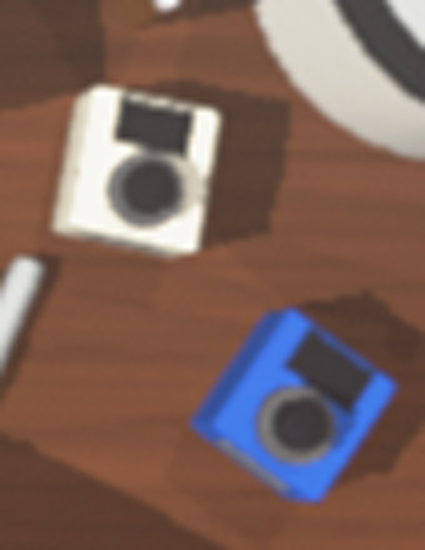

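```bash
python3 - <<'E'
import numpy as np;from h import *
np.set_printoptions(precision=4,suppress=True)
T=dict(np.load("top0.npz"));S=dict(np.load("scene0.npz"))
t=lambda x,y:(T,(x+.5)/4-.5+200,(y+.5)/4-.5+130)
s=lambda x,y:(S,(x+.5)/3.6-.5+230,(y+.5)/3.6-.5+120)
pairs={"Afar":((582,199),(250,387)),"Anear":((585,329),(180,292)),"Bfar":((635,205),(200,412)),"Bnear":((636,331),(130,314)),
"Cfar":((686,194),(155,449)),"Cnear":((688,322),(88,350)),"Dfar":((738,198),(106,475)),"Dnear":((743,325),(38,374)),
"rim--":((315,366),(382,126)),"rim-+":((57,332),(598,42)),"rim+-":((343,205),(457,250)),"lidL":((55,75),(735,90)),"lidR":((340,113),(490,190)),"jar":((437,48),(477,446))}
for k,(a,b) in pairs.items():
    p=tri([t(*a),s(*b)]);print(k,p,"err",(proj(T,p)-np.array(t(*a)[1:]))[0].round(2),(proj(S,p)-np.array(s(*b)[1:]))[0].round(2))
cT=cloud(T)
# depth rack strips
m=(cT[...,2]>.085)&(cT[...,2]<.11);u0=320;reg=np.zeros_like(m);reg[170:225,335:395]=1
n,l,st,ce=cv2.connectedComponentsWithStats((m&reg).astype(np.uint8))
for i in range(1,n):
    q=cT[l==i]; 
    if len(q)>20: print(len(q),q.mean(0),np.ptp(q,axis=0), q[:,2].std())
    # axis
    if len(q)>20:
        _,_,vt=np.linalg.svd(q[:,:2]-q[:,:2].mean(0));print("  ang",np.degrees(np.arctan2(vt[0,1],vt[0,0])))
bz=cT[240:280,300:340][...,2];print("bench",np.median(bz))
for n,u,v in (("btn",423,227),("wht",413,232),("beaker",307,251),("btlamber",180,228),("jar",309,142)):print(n,deproj(T,u,v,1))
E
```

```text
Afar [ 0.6362 -0.1167  0.0984] err [0.27 0.12] [ 0.28 -0.04]
Anear [ 0.5376 -0.1201  0.0922] err [-0.07 -0.03] [-0.07  0.01]
Bfar [ 0.6334 -0.1569  0.0966] err [0.1  0.05] [ 0.11 -0.01]
Bnear [ 0.5362 -0.1599  0.095 ] err [0.39 0.16] [ 0.38 -0.05]
Cfar [ 0.6424 -0.1972  0.0976] err [0.53 0.23] [ 0.55 -0.07]
Cnear [ 0.5446 -0.1997  0.0921] err [0.39 0.16] [ 0.39 -0.05]
Dfar [ 0.641  -0.2363  0.097 ] err [0.25 0.11] [ 0.27 -0.03]
Dnear [ 0.5435 -0.2404  0.0942] err [0.12 0.05] [ 0.12 -0.01]
rim-- [0.5018 0.081  0.1097] err [-0.03 -0.02] [-0.03  0.01]
rim-+ [0.5222 0.2732 0.1042] err [0.12 0.07] [ 0.11 -0.02]
rim+- [0.6248 0.0663 0.1093] err [-0.44 -0.23] [-0.45  0.08]
lidL [0.6813 0.2543 0.237 ] err [0.63 0.38] [ 0.64 -0.16]
lidR [0.6608 0.0609 0.242 ] err [-0.16 -0.08] [-0.16  0.03]
jar [ 0.756  -0.0019  0.0853] err [0.1  0.05] [ 0.11 -0.02]
98 [ 0.5888 -0.1165  0.0952] [0.0999 0.008  0.0194] 0.003102274877742124
  ang -178.99697413867256
100 [ 0.5929 -0.1965  0.0953] [0.0992 0.0108 0.0161] 0.0034075813531199003
  ang -177.59214806842843
105 [ 0.5918 -0.2365  0.0953] [0.0978 0.0118 0.019 ] 0.003447523830820132
  ang -177.4196547836962
99 [ 0.5841 -0.1567  0.0954] [0.0977 0.0114 0.0178] 0.003420645608008653
  ang -177.60765485440652
bench -0.0007131292649498189
btn [ 0.4992 -0.3576  0.0809]
wht [ 0.4854 -0.3324  0.0563]
beaker [ 0.4208 -0.0052  0.0029]
btlamber [0.469  0.3531 0.1589]
jar [ 0.7553 -0.002   0.0843]
```

```bash
cat >> h.py <<'E'
from bench import *
np.set_printoptions(precision=4,suppress=True)
def qd(yaw_deg):
    """tool down, camera on robot side, jaw axis = y rotated by yaw"""
    t=np.radians(180+yaw_deg)/2;return np.array([0,np.cos(t),np.sin(t),0])
def snap(name,tag):
    im=get_image(name);cv2.imwrite(f"pics/{tag}.png",im["frame"]);np.savez(f"{tag}.npz",**im);return im
def load(tag): return dict(np.load(tag+".npz"))
def rep(m=""):
    s=state();print(m,"t%.1f"%s["time"],s["ee_pos"],"gap%.4f"%s["finger_gap"],"F",s["ft_force"].round(1),"M",s["moment"].round(2))
E
python3 - <<'E'
from h import *
im=load("wrist0");V=im["view"];s=state()
print("cam",-V[:3,:3].T@V[:3,3],s["ee_pos"])
p=s["ee_pos"].copy();p[2]=.40
move_l(p,.3)
print(inverse_kinematics([.54,-.19,.36],qd(2.2)))
move_to([.53,-.19,.36],qd(2.2));rep()
im=snap("wrist","w1")
move_to([.48,.17,.40],qd(-6.3));rep();snap("wrist","w2")
E
```

```text
cam [0.1906 0.5737 0.3835] [0.2543 0.5432 0.2297]
[-0.3978  0.0849  1.0041 -0.      2.0525 -2.0069]
 t3.6 [ 0.5302 -0.1894  0.3601] gap0.0878 F [ 0.  -0.1  0.3] M [0.03 0.01 0.  ]
 t5.0 [0.4803 0.1694 0.3998] gap0.0878 F [ 0.9 -0.2  0.9] M [-0.01  0.01 -0.01]
```

View pics/w1.png

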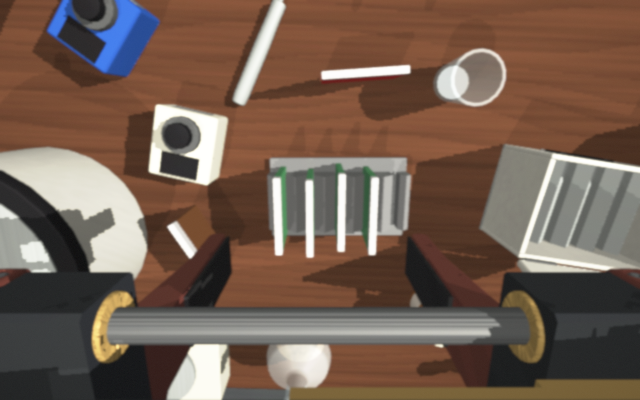

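View pics/w2.png

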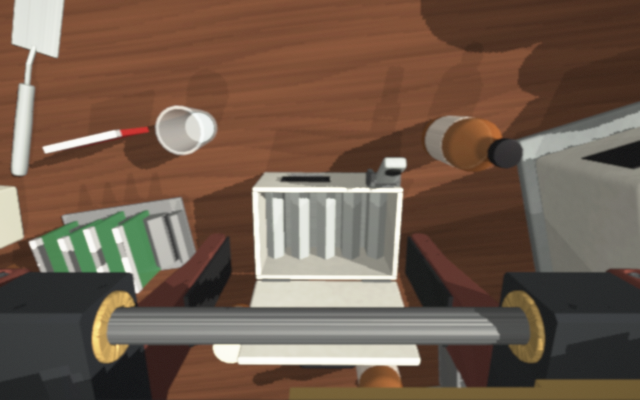

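w1 shows the four glass strips at columns 278–375, rows 172–255. w2 shows the dryer rim as the rectangle (255,187)–(401,278), with the clamp at (393,172). I'll enlarge both.

```bash
python3 - <<'E'
from h import *
crop(load("w1"),255,145,425,265,4.6,"w1c.png");crop(load("w2"),240,150,420,290,4.4,"w2c.png")
E
```

```text
(no output)
```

View pics/w1c.png

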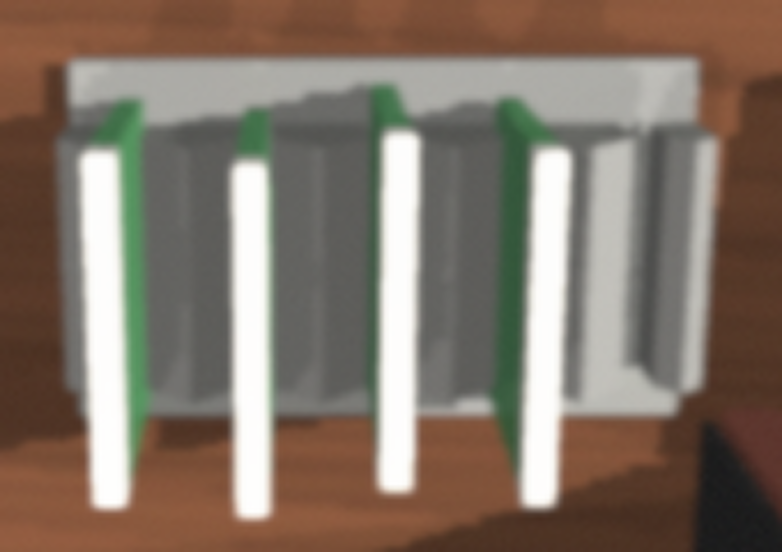

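View pics/w2c.png

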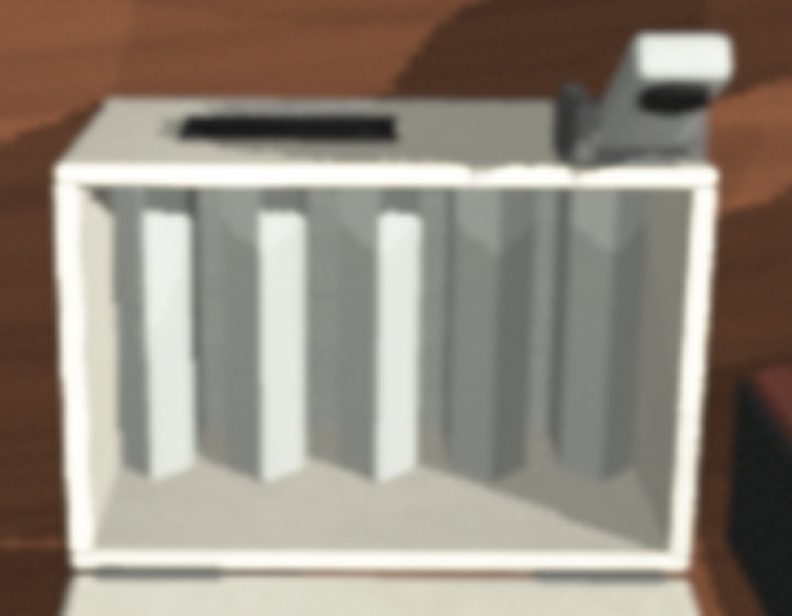

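```bash
python3 - <<'E'
from h import *
from scipy.optimize import least_squares
T,S,W1,W2=[load(x) for x in("top0","scene0","w1","w2")]
c=lambda im,x,y,s,ox,oy:(im,(x+.5)/s-.5+ox,(y+.5)/s-.5+oy)
t=lambda x,y:c(T,x,y,4,200,130);s=lambda x,y:c(S,x,y,3.6,230,120)
w1=lambda x,y:c(W1,x,y,4.6,255,145);w2=lambda x,y:c(W2,x,y,4.4,240,150)
def fit(obs,x0):
    def res(p):
        cs,sn=np.cos(p[2]),np.sin(p[2]);r=[]
        for (im,u,v),(X,Y,Z) in obs:
            q=[p[0]+cs*X-sn*Y,p[1]+sn*X+cs*Y,Z];f=1000/ (np.linalg.norm(-im["view"][:3,:3].T@im["view"][:3,3]-q))**-1/im["camera_matrix"][0,0]
            r+=list((proj(im,q)[0]-[u,v])*f)
        return np.array(r)
    o=least_squares(res,x0,loss="soft_l1");return o.x,res(o.x)
a,b=.066,.098
O=[(w2(55,164),(-a,-b,.11)),(w2(717,168),(-a,b,.11)),(w2(690,570),(a,b,.11)),(w2(72,570),(a,-b,.11)),
   (t(315,368),(-a,-b,.11)),(t(55,333),(-a,b,.11)),(t(345,203),(a,-b,.11)),(s(380,124),(-a,-b,.11)),(s(600,38),(-a,b,.11)),(s(457,252),(a,-b,.11))]
x,r=fit(O,[.57,.17,-.1]);print("dryer all",x,np.degrees(x[2]));print(r.round(1))
x,r=fit(O[:4],[.57,.17,-.1]);print("dryer wrist only",x,np.degrees(x[2]));print(r.round(1))
for k,a_,b_ in(("A",(585,329),(553,150)),("B",(636,331),(401,132)),("C",(688,322),(250,160)),("D",(743,325),(100,150))):
    print(k,"near",tri([t(*a_),w1(*b_)]))
for k,a_,b_ in(("A",(582,199),(539,505)),("B",(635,205),(396,490)),("C",(686,194),(253,516)),("D",(738,198),(110,505))):
    print(k,"far",tri([t(*a_),w1(*b_)]))
# wrist-only with z=.098
def ray(o,z):
    im,u,v=o;V=im["view"];R=V[:3,:3].T;C=-R@V[:3,3];K=im["camera_matrix"];d=R@[(u-K[0,2])/K[0,0],-(v-K[1,2])/K[1,1],-1];return C+d*(z-C[2])/d[2]
for k,b_,c_ in(("A",(553,148),(539,508)),("B",(401,130),(396,493)),("C",(250,158),(253,519)),("D",(100,148),(110,508))):
    p,q=ray(w1(*b_),.098),ray(w1(*c_),.098);print(k,p[:2],q[:2],"mid",(p+q)[:2]/2,np.degrees(np.arctan2(*(q-p)[1::-1])))
print("clamp tip",[ray(w2(635,60),z) for z in(.18,)])
print([ray(w2(*p),.03)[:2] for p in((0,0),)])
E
```

```text
dryer all [ 0.5764  0.1699 -0.1164] -6.667009324810411
[-0.7 -0.8 -0.3 -0.8 -0.8  0.2 -0.4 -0.9  0.6  0.8 -1.2 -1.4 -1.2 -5.
 -0.4  0.1  0.8 -1.2  0.9  3.3]
dryer wrist only [ 0.577   0.1703 -0.1143] -6.550589757397179
[-0.3  0.   0.1 -0.4 -0.1  0.6  0.3 -0.2]
A near [ 0.5376 -0.1201  0.0979]
B near [ 0.5379 -0.1596  0.0862]
C near [ 0.5466 -0.1997  0.0854]
D near [ 0.5424 -0.2386  0.1034]
A far [ 0.6362 -0.1161  0.1035]
B far [ 0.6317 -0.1561  0.1079]
C far [ 0.6411 -0.1947  0.1082]
D far [ 0.6383 -0.2336  0.1115]
A [ 0.5384 -0.1204] [ 0.6406 -0.1159] mid [ 0.5895 -0.1181] 2.5025522237372693
B [ 0.5352 -0.1606] [ 0.6377 -0.1561] mid [ 0.5865 -0.1583] 2.502452824644914
C [ 0.5443 -0.1999] [ 0.6471 -0.1957] mid [ 0.5957 -0.1978] 2.3446769054482504
D [ 0.5431 -0.2394] [ 0.6454 -0.2357] mid [ 0.5943 -0.2375] 2.04793142355756
clamp tip [array([0.476, 0.241, 0.18 ])]
[array([0.4581, 0.0539])]
```

```bash
cat >> h.py <<'E'
RY=2.3; rx=np.array([np.cos(np.radians(RY)),np.sin(np.radians(RY)),0])
DY=-6.55; DC=np.array([.5767,.1701,0]);_c,_s=np.cos(np.radians(DY)),np.sin(np.radians(DY))
def dw(x,y,z): return np.array([DC[0]+_c*x-_s*y,DC[1]+_s*x+_c*y,z])
E
python3 - <<'E'
from h import *
close();rep()
e=np.array([.636,-.1562,0])           # far end of B
p=e+.025*rx; p[2]=.2
move_to(p,qd(RY)); p[2]=.06; move_l(p,.15);rep()
q=e+(.010-.042)*rx; q[2]=.06
move_l(q,.05);rep("pushed")
q2=q+.02*rx;move_l(q2,.1);q2[2]=.2;move_l(q2,.2);rep()
q2=np.array([.50,-.19,.33]);move_to(q2,qd(RY));gripper_open();snap("wrist","w3");snap("top","t3");crop(load("t3"),310,150,410,250,6,"t3c.png")
E
```

```text
t6.4 [0.48 0.17 0.4 ] gap0.0006 F [ 0.1  0.2 -0.7] M [ 0.05 -0.02  0.03]
 t9.1 [ 0.6617 -0.1553  0.0616] gap0.0008 F [0.4 0.1 1.1] M [ 0.05 -0.03  0.01]
pushed t10.4 [ 0.6041 -0.1575  0.06  ] gap0.0006 F [2.  0.6 0.8] M [ 0.03 -0.25 -0.01]
 t11.6 [ 0.6235 -0.1566  0.1983] gap0.0008 F [ 0.2  0.6 -0.7] M [ 0.02 -0.04 -0.06]
```

View pics/w3.png

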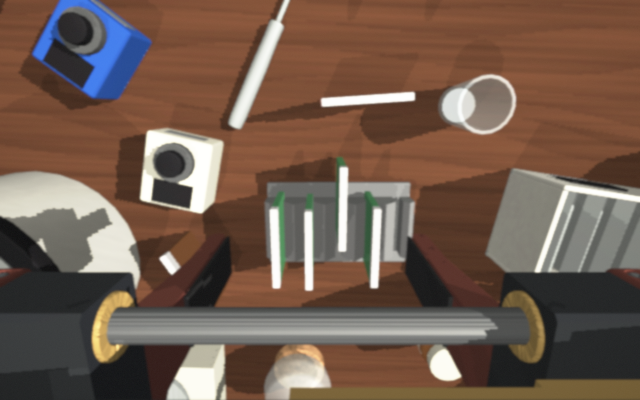

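View pics/t3c.png

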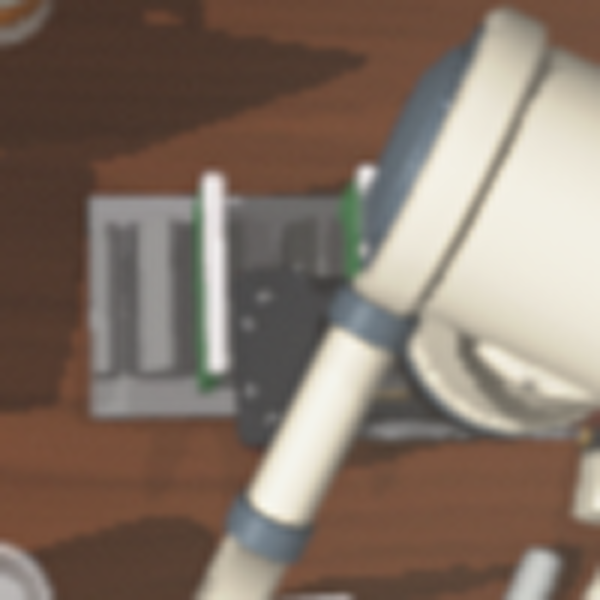

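w3 shows B slid toward the robot: its near end is at row 166, against row 207 for its neighbours. Now I'll grip it.

```bash
cat >> h.py <<'E'
def ray(im,u,v,z):
    V=im["view"];R=V[:3,:3].T;C=-R@V[:3,3];K=im["camera_matrix"];d=R@[(u-K[0,2])/K[0,0],-(v-K[1,2])/K[1,1],-1];return C+d*(z-C[2])/d[2]
E
python3 - <<'E'
from h import *
im=load("w3")
for u,v in((343,166),(374,206),(309,208),(275,207),(343,251)):print(ray(im,u,v,.098))
g=np.array([.5195,-.1607,.16]);move_to(g,qd(RY));rep()
g[2]=.090;move_l(g,.08);rep()
close();rep("grip")
g[2]=.13;move_l(g,.08);rep()
g[2]=.26;move_l(g,.2);rep()
snap("wrist","w4");snap("scene","s4");crop(load("s4"),200,100,400,260,4,"s4c.png")
E
```

```text
[ 0.4917 -0.1626  0.098 ]
[ 0.5364 -0.1244  0.098 ]
[ 0.5418 -0.1988  0.098 ]
[ 0.5422 -0.2379  0.098 ]
[ 0.5934 -0.1566  0.098 ]
 t14.5 [ 0.52   -0.161   0.1618] gap0.0879 F [-0.8 -0.2  0.7] M [ 0.02 -0.06  0.  ]
 t15.6 [ 0.5199 -0.1608  0.0907] gap0.0879 F [ 0.1  0.4 -0.3] M [ 0.02 -0.02  0.  ]
grip t16.8 [ 0.5195 -0.1607  0.09  ] gap0.0077 F [ 0.6 -0.6 -0.3] M [ 0.02 -0.04  0.02]
 t17.4 [ 0.5195 -0.1607  0.1301] gap0.0076 F [ 0.2  0.2 -2.1] M [ 0.02  0.04 -0.03]
 t18.2 [ 0.5192 -0.1606  0.2584] gap0.0075 F [ 0.7  0.1 -2. ] M [ 0.06  0.01 -0.01]
```

View pics/w4.png

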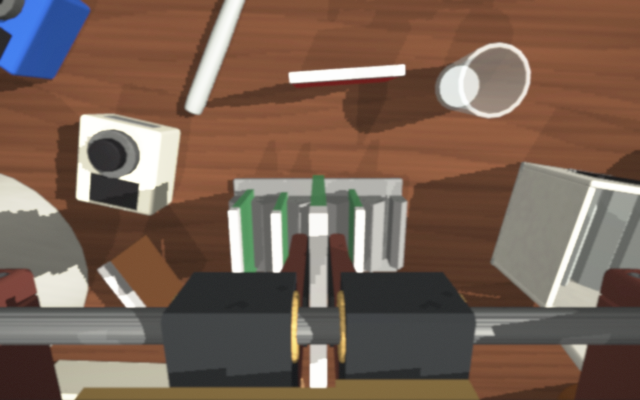

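View pics/s4c.png

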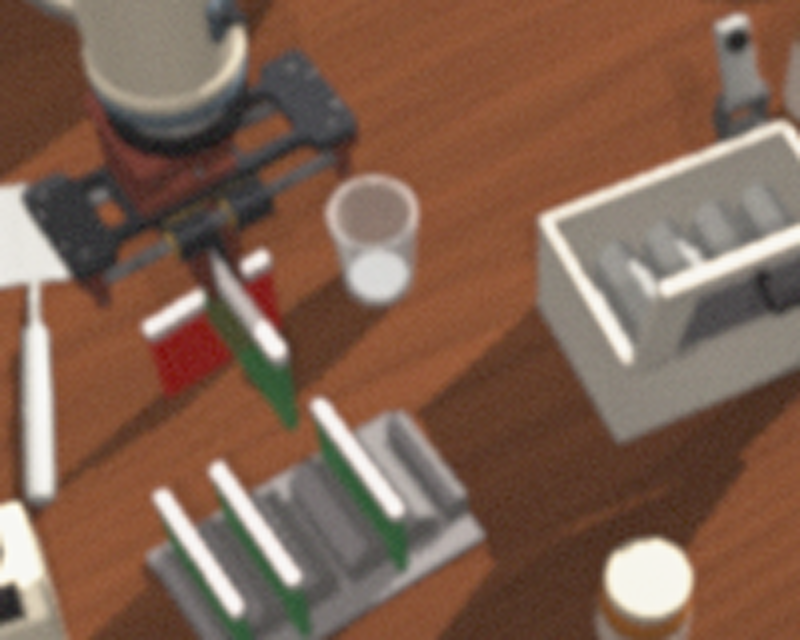

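```bash
python3 - <<'E'
from h import *
im=load("s4")
for dz in(0,-.005,-.01):print((proj(im,[.593,-.1575,.2664+dz])-[200,100])*4)
print((proj(im,[.593,-.1575,.2664-.09])-[200,100])*4)
E
```

```text
[[283.5021 353.4948]]
[[284.3667 358.0003]]
[[285.2247 362.4711]]
[[298.1036 429.5825]]
```

```bash
cat >> h.py <<'E'
def place(bay,off,ztcp,tag):
    """off: glass mid minus tcp along glass x"""
    p=dw(-off,bay,.30); move_to(p,qd(DY)); rep("above")
    p[2]=ztcp+.05; move_l(p,.2); 
    p[2]=ztcp; move_l(p,.05); rep("low")
    gripper_open(); hold(.3); rep("released")
    p[2]=.26; move_l(p,.2)
    q=dw(-.09,0,.37); move_to(q,qd(DY)); im=snap("wrist",tag); crop(im,225,140,425,300,4,tag+"c.png"); rep()
E
python3 - <<'E'
from h import *
s=state()["ee_pos"];s[2]=.30;move_l(s,.2)
place(.060,.0235,.120,"w5")
E
```

```text
above t20.1 [0.5605 0.2313 0.2997] gap0.0072 F [-0.   0.3 -1.6] M [ 0.01 -0.04  0.02]
low t22.1 [0.5604 0.2325 0.1205] gap0.0078 F [-0.6 -0.  -1.4] M [0.04 0.01 0.08]
released t23.7 [0.5602 0.2324 0.12  ] gap0.0880 F [0.  0.1 0.6] M [ 0.06 -0.01  0.01]
 t25.2 [0.4878 0.1807 0.3668] gap0.0876 F [-0.3 -0.1 -1. ] M [ 0.   -0.05 -0.01]
```

View pics/w5c.png

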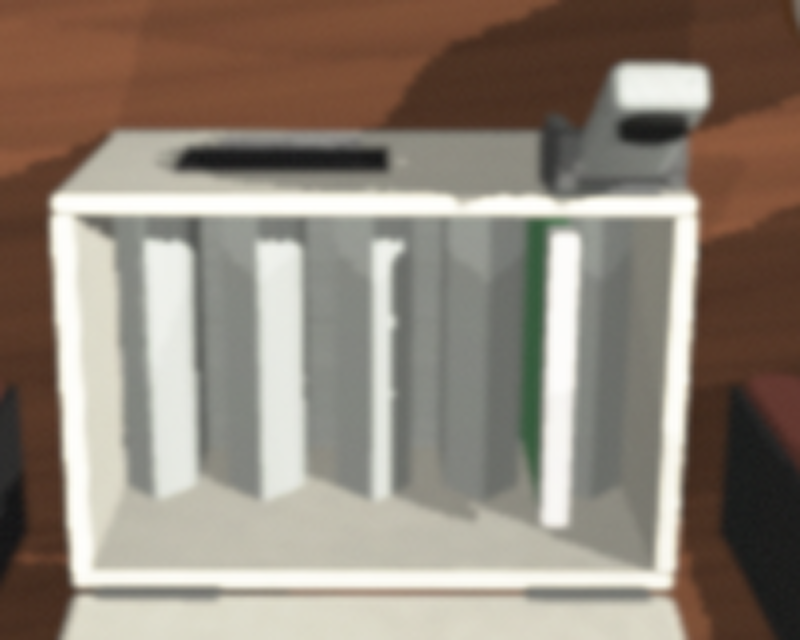

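Glass B stands in the +60 bay, with its strip at crop (560,230)–(555,525). Next I'll take glass A and push D.

```bash
python3 - <<'E'
from h import *
g=np.array([.5885,-.1182,.22]);move_to(g,qd(RY))
g[2]=.13;move_l(g,.2);g[2]=.090;move_l(g,.08);close();rep("grip")
g[2]=.14;move_l(g,.1);rep();g[2]=.30;move_l(g,.25)
place(.020,0,.110,"w6")
# push D toward robot
close()
e=np.array([.6415,-.2358,0])
p=e+.025*rx; p[2]=.2
move_to(p,qd(RY)); p[2]=.06; move_l(p,.15);rep()
q=e+(.010-.042)*rx; q[2]=.06
move_l(q,.05);rep("pushed")
q2=q+.02*rx;move_l(q2,.1);q2[2]=.2;move_l(q2,.2)
q2=np.array([.50,-.22,.33]);move_to(q2,qd(RY));gripper_open();snap("wrist","w7");rep()
E
```

```text
grip t28.9 [ 0.5885 -0.1182  0.09  ] gap0.0082 F [-0.4  0.5 -0.4] M [ 0.04 -0.02 -0.01]
 t29.6 [ 0.5884 -0.1182  0.1397] gap0.0075 F [-0.4  0.1 -2.6] M [ 0.    0.01 -0.02]
above t31.6 [0.5792 0.189  0.2994] gap0.0079 F [ 0.5  0.5 -1.6] M [0.01 0.04 0.01]
low t33.6 [0.5792 0.19   0.1105] gap0.0078 F [ 0.3  0.3 -1.5] M [ 0.05 -0.05  0.03]
released t35.1 [0.579 0.19  0.11 ] gap0.0878 F [ 0.  -1.2 -0.2] M [0.05 0.01 0.05]
 t36.7 [0.4879 0.1804 0.3668] gap0.0879 F [ 0.5  0.2 -0.4] M [ 0.03 -0.03  0.01]
 t40.9 [ 0.6672 -0.235   0.0617] gap0.0005 F [ 0.1 -0.8  0.9] M [ 0.03 -0.01 -0.01]
pushed t42.2 [ 0.6095 -0.2371  0.0598] gap0.0003 F [ 1.4 -0.3  1.8] M [ 0.06 -0.27  0.02]
 t45.6 [ 0.5  -0.22  0.33] gap0.0883 F [0.2 0.7 0.2] M [ 0.03  0.02 -0.02]
```

View pics/w6c.png

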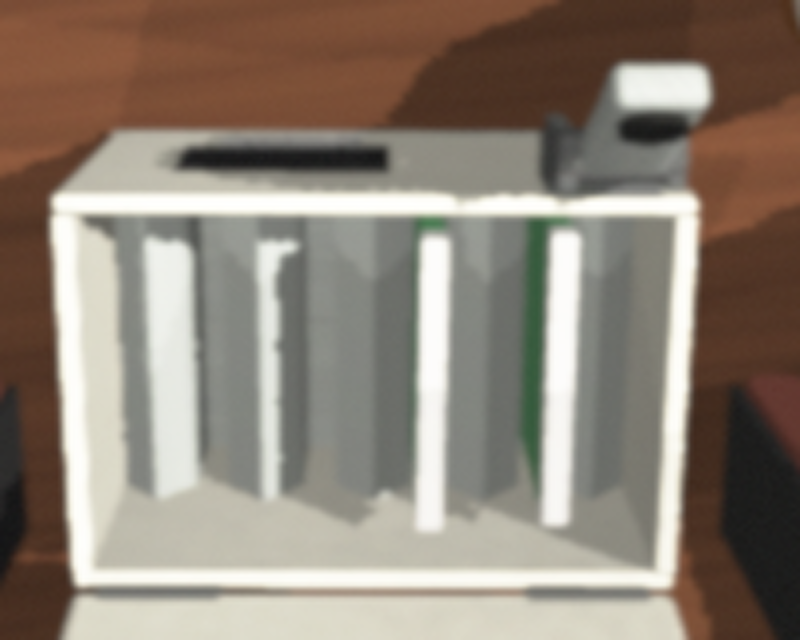

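View pics/w7.png

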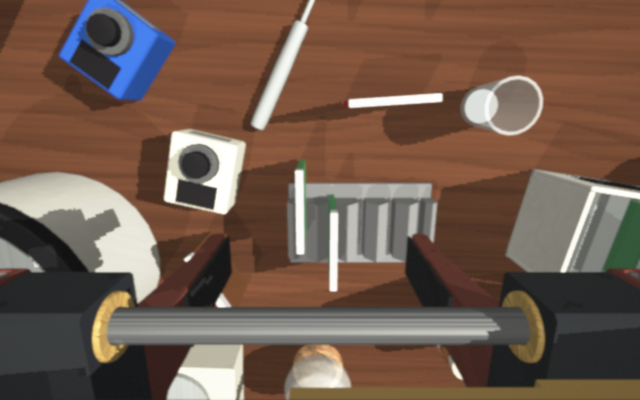

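```bash
python3 - <<'E'
from h import *
im=load("w7");print("console corners",[ray(im,u,v,.06) for u,v in((245,140),(225,212))]," D near/far",ray(im,299,168,.098),ray(im,300,254,.098),"Cnear",ray(im,333,210,.098))
g=np.array([.526,-.2403,.20]);move_to(g,qd(RY))
g[2]=.13;move_l(g,.15);g[2]=.090;move_l(g,.08);close();rep("grip")
g[2]=.14;move_l(g,.1);rep();g[2]=.30;move_l(g,.25)
place(-.020,.0235,.110,"w8")
g=np.array([.593,-.1982,.22]);move_to(g,qd(RY))
g[2]=.13;move_l(g,.2);g[2]=.090;move_l(g,.08);close();rep("grip")
g[2]=.14;move_l(g,.1);rep();g[2]=.30;move_l(g,.25)
place(-.060,0,.120,"w9")
E
```

```text
console corners [array([ 0.4711, -0.3089,  0.06  ]), array([ 0.5625, -0.3355,  0.06  ])]  D near/far [ 0.4959 -0.2415  0.098 ] [ 0.5993 -0.2376  0.098 ] Cnear [ 0.5431 -0.2011  0.098 ]
grip t48.7 [ 0.526  -0.2404  0.09  ] gap0.0081 F [-0.9 -0.7 -0.3] M [-0.08  0.05 -0.02]
 t49.3 [ 0.5259 -0.2402  0.1397] gap0.0080 F [-1.   0.5 -1.9] M [ 0.04  0.04 -0.03]
above t51.6 [0.5513 0.152  0.2997] gap0.0078 F [-0.2 -0.8 -1.1] M [0.03 0.04 0.  ]
low t53.6 [0.5513 0.153  0.1105] gap0.0074 F [-0.3 -0.  -2.4] M [ 0.01  0.06 -0.01]
released t55.1 [0.5511 0.1529 0.11  ] gap0.0880 F [0.9 0.5 0.1] M [ 0.07 -0.    0.02]
 t56.7 [0.4877 0.1802 0.3671] gap0.0878 F [0.2 0.7 0.2] M [ 0.07 -0.   -0.08]
grip t60.7 [ 0.593  -0.1981  0.09  ] gap0.0079 F [-0.5 -0.2  0.8] M [ 0.09  0.01 -0.01]
 t61.3 [ 0.5929 -0.1982  0.1397] gap0.0079 F [-0.4 -0.1 -2.1] M [ 0.04  0.05 -0.01]
above t63.3 [0.57   0.1096 0.2994] gap0.0077 F [ 0.5  0.  -1.3] M [ 0.04 -0.   -0.  ]
low t65.3 [0.5701 0.1105 0.1205] gap0.0077 F [ 0.6 -0.9 -2. ] M [0.03 0.02 0.01]
released t66.8 [0.5699 0.1105 0.12  ] gap0.0881 F [0.6 0.1 0.2] M [0.06 0.   0.03]
 t68.4 [0.4879 0.1798 0.3671] gap0.0880 F [-0.1  0.5 -0.9] M [-0. -0. -0.]
```

View pics/w8c.png

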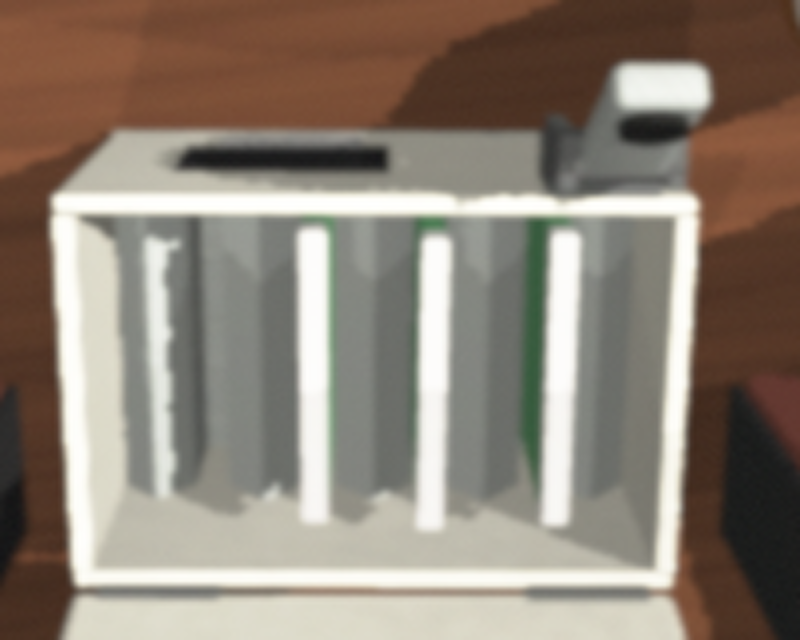

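View pics/w9c.png

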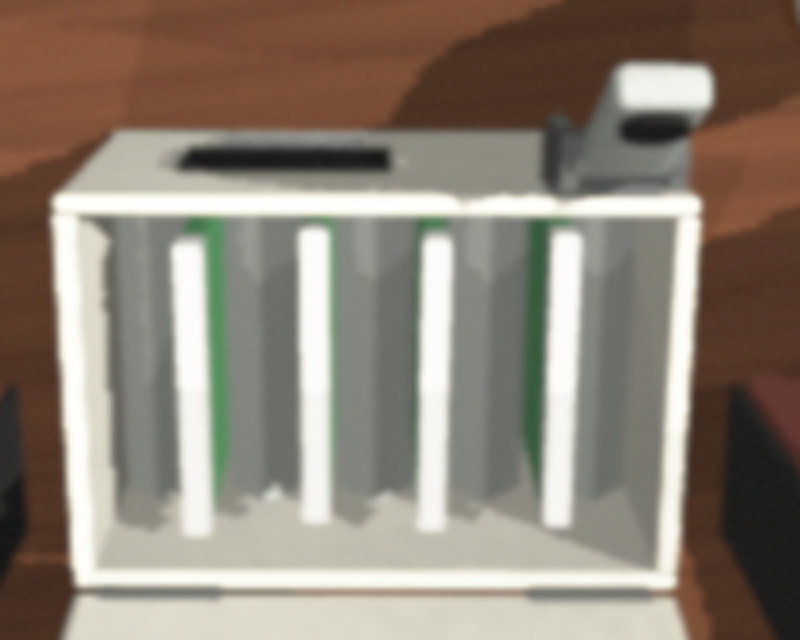

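```bash
python3 - <<'E'
from h import *
def toloc(p): 
    d=np.asarray(p)-DC; return np.array([_c*d[0]+_s*d[1],-_s*d[0]+_c*d[1],p[2]])
for p in([.6813,.2543,.237],[.6608,.0609,.242]):print("lid",toloc(p))
im=load("w9");cl=cloud(im)
L=(cl-DC);lx=_c*L[...,0]+_s*L[...,1];ly=-_s*L[...,0]+_c*L[...,1];z=cl[...,2]
for b in(-.06,-.02,.02,.06):
    m=(abs(ly-b)<.012)&(abs(lx)<.06)&(z>.075)&(z<.125)
    print(b,m.sum(),"z",np.percentile(z[m],[5,50,95]),"y",np.median(ly[m]),"near z",np.median(z[m&(lx<-.02)]),"far z",np.median(z[m&(lx>.02)]),"x",lx[m].min(),lx[m].max(),"lean?",np.median(ly[m&(z>np.median(z[m])-.003)]))
m=(abs(ly)<.09)&(lx>.075)&(lx<.13)&(z>.13)
print("lid pts",m.sum()); 
A=np.c_[lx[m],np.ones(m.sum())]
k=np.polyfit(z[m],lx[m],1);print("dx/dz",k, "phi",np.pi/2+np.arctan(k[0]), z[m].max())
m2=(abs(ly)<.1)&(z>.10)&(z<.118);print("rim z",np.median(z[m2]))
print(state()["time"])
E
```

```text
Traceback (most recent call last):
NameError: name '_c' is not defined
```

```bash
cat >> h.py <<'E'
cD,sD=_c,_s
def toloc(p):
    d=np.asarray(p)-DC; return np.stack([cD*d[...,0]+sD*d[...,1],-sD*d[...,0]+cD*d[...,1],d[...,2]],-1)
E
python3 - <<'E'
from h import *
for p in([.6813,.2543,.237],[.6608,.0609,.242]):print("lid",toloc(p))
L=toloc(cloud(load("w9")));lx,ly,z=L[...,0],L[...,1],L[...,2]
for b in(-.06,-.02,.02,.06):
    m=(abs(ly-b)<.012)&(abs(lx)<.06)&(z>.075)&(z<.125)
    print(b,m.sum(),"z",np.percentile(z[m],[5,50,95]),"y",np.median(ly[m]),"near z",np.median(z[m&(lx<-.02)]),"far z",np.median(z[m&(lx>.02)]),"x",lx[m].min(),lx[m].max())
m=(abs(ly)<.09)&(lx>.066)&(lx<.13)&(z>.13)
k=np.polyfit(z[m],lx[m],1);print(m.sum(),"dx/dz",k, "phi",np.pi/2+np.arctan(k[0]), z[m].max(),lx[m].max())
T=toloc(cloud(load("top0")));m=(abs(T[...,1])<.12)&(T[...,0]>.03)&(T[...,0]<.14)&(T[...,2]>.13)
q=T[m];k=np.polyfit(q[:,2],q[:,0],1);print(m.sum(),k,np.pi/2+np.arctan(k[0]),q.max(0))
m2=(abs(ly)<.1)&(abs(lx)<.07)&(z>.10)&(z<.118);print("rim z",np.median(z[m2]))
E
```

```text
lid [0.0943 0.0956 0.237 ]
lid [ 0.096  -0.0989  0.242 ]
-0.06 629 z [0.0798 0.0953 0.0975] y -0.059224727877109605 near z 0.0953776309136315 far z 0.09530127683997902 x -0.05997416450462036 0.059932653087955284
-0.02 548 z [0.0852 0.0953 0.0971] y -0.01992840317970916 near z 0.09540748463953283 far z 0.09529832817735989 x -0.05997695518925363 0.05993679309191729
0.02 535 z [0.0865 0.0954 0.0973] y 0.018078152729932618 near z 0.09533817751837992 far z 0.09535129425132455 x -0.05997620113735728 0.059830465919085106
0.06 625 z [0.0787 0.0952 0.0971] y 0.05857059646324525 near z 0.09521125531425617 far z 0.0951260010940243 x -0.05990231452021474 0.05959141093315459
8138 dx/dz [0.2034 0.0442] phi 1.7714408021193073 0.24091169143291424 0.1257250523006612
1372 [0.2488 0.0365] 1.8146067319178547 [0.1264 0.0983 0.2436]
rim z 0.10925332276395616
```

All four strips sit at z≈0.0953 at both ends, level and fully down. The lid angle is about 1.77 rad. Now I'll shut the lid.

```bash
python3 - <<'E'
from h import *
close()
y=-.046
p=dw(.142,y,.36)
print(inverse_kinematics(dw(.142,y,.21),qd(DY)))
move_to(p,qd(DY)); 
p=dw(.142,y,.205);move_l(p,.15);rep()
for i,f in enumerate(np.linspace(1.72,0.0,13)):
    s=.132 if f>np.pi/2 else .100
    x=.066-s*np.cos(f)+.010*np.sin(f)+.010
    z=.110+.1*np.sin(f)+.01*np.cos(f)+.008
    move_l(dw(x,y,z),.10 if f>.3 else .04)
    F=state()["ft_force"]
    if i%3==0: rep("%.2f"%f)
    if np.linalg.norm(F)>30: rep("STOP");break
rep()
E
```

```text
[ 0.1035  0.4314  0.8693 -0.      1.841  -1.353 ]
 t71.9 [0.7128 0.1084 0.207 ] gap0.0004 F [-0.6 -1.  -0.1] M [0.   0.01 0.02]
1.72 t72.4 [0.6765 0.1124 0.2162] gap0.0006 F [ 0.5 -0.  -0.7] M [ 0.02  0.03 -0.03]
1.29 t73.3 [0.629  0.1178 0.2168] gap0.0004 F [-0.7  0.3 -0.8] M [ 0.02 -0.02  0.01]
0.86 t74.2 [0.5897 0.1223 0.2002] gap-0.0000 F [ 0.1  1.4 -0.4] M [ 0.02 -0.04  0.04]
0.43 t75.1 [0.5607 0.1256 0.1687] gap0.0006 F [-0.9 -0.5  0.4] M [ 0.04 -0.04  0.03]
0.00 t76.6 [0.548  0.1272 0.1288] gap0.0005 F [-0.6 -0.1  5.2] M [-0.01  0.09 -0.04]
 t76.6 [0.548  0.1272 0.1288] gap0.0005 F [-0.6 -0.1  5.2] M [-0.01  0.09 -0.04]
```

```bash
python3 - <<'E'
from h import *
z=.128
while z>.1225:
    z-=.001; move_l(dw(-.024,-.046,z),.02); F=state()["ft_force"][2]
    if F>14: break
rep("press")
move_l(dw(-.024,-.046,.22),.2)
move_to(dw(-.12,-.06,.35),qd(DY)); im=snap("wrist","w10"); 
L=toloc(cloud(im));m=(abs(L[...,1])<.09)&(abs(L[...,0])<.055)&(L[...,2]>.1)&(L[...,2]<.15)&(abs(L[...,1])>.035)
q=L[m];print(np.median(q[:,2]),np.polyfit(q[:,0],q[:,2],1));rep()
E
```

```text
press t77.4 [0.548  0.1272 0.1287] gap0.0004 F [-6.2 -3.2 15.7] M [-0.23  1.07  0.  ]
0.12062995707315038 [0.0108 0.1211]
 t78.7 [0.4512 0.1241 0.3467] gap0.0006 F [ 0.2 -0.7 -0.1] M [-0.06 -0.03 -0.04]
```

View pics/w10.png

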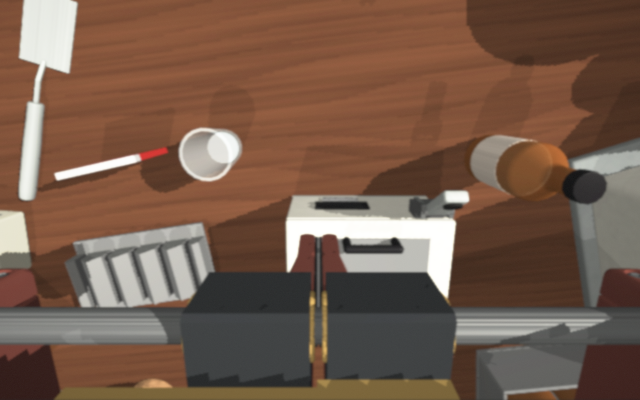

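```bash
python3 - <<'E'
from h import *
C=cloud(load("top0"));m=(abs(C[...,0]-.46)<.09)&(abs(C[...,1]-.36)<.1)&(C[...,2]>.12)
q=C[m];print(m.sum(),q.min(0),q.max(0)); qq=q[q[:,2]>.185];print(len(qq),qq.mean(0) if len(qq) else 0)
L=toloc(cloud(load("w10")));m=(abs(L[...,1]-.07)<.03)&(L[...,0]<-.07)&(L[...,0]>-.14)&(L[...,2]>.14);q=L[m];print(m.sum(),q.min(0),q.max(0),np.median(q[q[:,2]>.18],axis=0))
E
```

```text
436 [0.4433 0.2602 0.1205] [0.5119 0.3945 0.2042]
107 [0.4751 0.3623 0.1975]
701 [-0.1141  0.0572  0.1401] [-0.0802  0.0811  0.185 ] [-0.1072  0.0685  0.1822]
```

```bash
python3 - <<'E'
from h import *
y=.070
print(inverse_kinematics(dw(-.15,y,.176),qd(DY)))
move_to(dw(-.15,y,.30),qd(DY)); move_l(dw(-.15,y,.172),.15);rep()
for i,f in enumerate(np.linspace(1.9,0.0,12)):
    s=.060 if f>np.pi/2 else .045
    x=-.082+s*np.cos(f)-.006*np.sin(f)-.010
    z=.130+.045*np.sin(f)+.006*np.cos(f)+.008
    move_l(dw(x,y,z),.08 if f>.3 else .03)
    F=state()["ft_force"]
    if i%3==0: rep("%.2f"%f)
    if np.linalg.norm(F)>30: rep("STOP");break
rep()
z=.144
while z>.138:
    z-=.001; move_l(dw(-.047,y,z),.02); F=state()["ft_force"][2]
    if F>12: break
rep("press")
move_l(dw(-.047,y,.22),.2)
move_to(dw(-.13,0,.35),qd(DY));gripper_open(); im=snap("wrist","w11"); crop(im,260,160,480,310,3.6,"w11c.png");rep()
E
```

```text
[ 0.4653 -0.1679  1.5796 -0.      1.7299 -0.9912]
 t80.3 [0.4363 0.2567 0.1735] gap0.0000 F [-0.3  0.2  1.7] M [-0.02 -0.01  0.04]
1.90 t80.9 [0.4688 0.2529 0.1785] gap0.0005 F [ 0.9 -0.1  0.3] M [ 0.04  0.01 -0.02]
1.38 t81.7 [0.496  0.2498 0.1832] gap0.0006 F [ 0.6  0.  -0.2] M [ 0.11  0.04 -0.04]
0.86 t82.5 [0.5181 0.2472 0.1759] gap0.0004 F [-0.1 -0.7  0.6] M [ 0.01  0.01 -0.01]
0.35 t83.2 [0.5334 0.2454 0.1582] gap0.0005 F [-0.  -0.4  0.6] M [ 0.01 -0.   -0.  ]
 t84.0 [0.538  0.2451 0.1443] gap0.0004 F [-2.  -0.4  3.5] M [-0.05  0.3   0.03]
press t84.8 [0.5381 0.2451 0.1441] gap0.0004 F [-6.8 -1.9 14.7] M [-0.36  1.14  0.01]
 t87.5 [0.4475 0.1849 0.35  ] gap0.0881 F [-0.2 -0.3  0.5] M [-0.01  0.04 -0.04]
```

View pics/w11c.png

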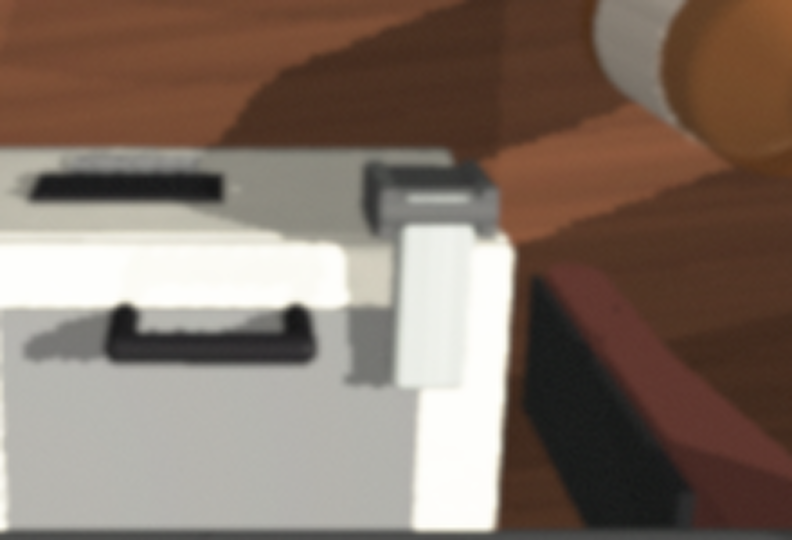

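The clamp lies level over the shut lid, with its bar at crop (435,300). Now I'll look at the console afresh.

```bash
python3 - <<'E'
from h import *
L=toloc(cloud(load("w11")));m=(abs(L[...,1]-.07)<.008)&(L[...,0]<-.03)&(L[...,0]>-.075)&(L[...,2]>.125)&(L[...,2]<.2);q=L[m];print(m.sum(),np.median(q[:,2]),np.polyfit(q[:,0],q[:,2],1))
close()
move_to([.44,-.28,.33],qd(0));snap("wrist","w12");move_to([.43,-.34,.27],qd(0));snap("wrist","w13");rep()
snap("top","t12");snap("scene","s12")
E
```

```text
523 0.13546183651709265 [-0.0035  0.1353]
 t91.0 [ 0.4304 -0.3394  0.2706] gap0.0003 F [-0.6 -0.1 -0.9] M [ 0.04 -0.01  0.03]
```

View pics/w12.png

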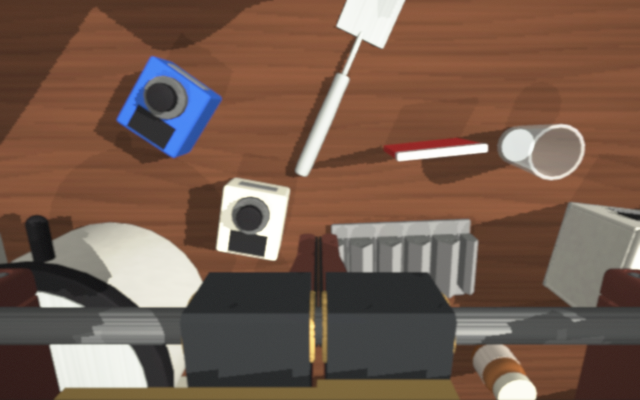

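View pics/w13.png

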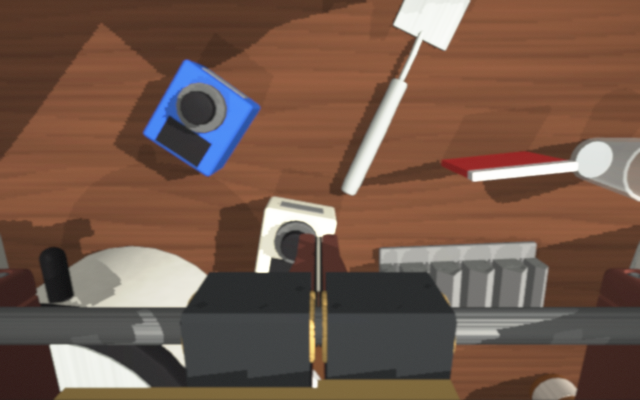

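View pics/s12.png

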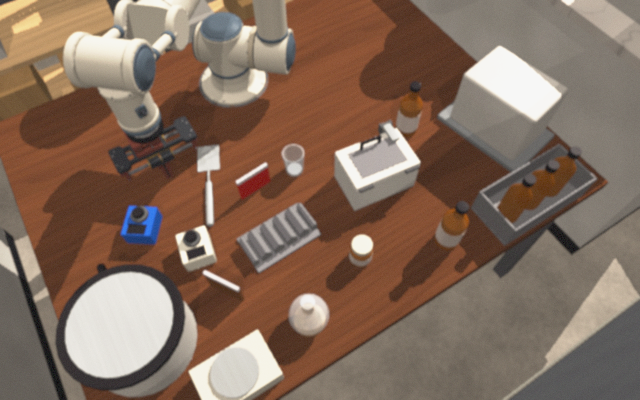

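```bash
python3 - <<'E'
from h import *
a=cv2.resize(load("w12")["frame"][170:270,200:310],None,fx=4,fy=4,interpolation=cv2.INTER_CUBIC)
b=cv2.resize(load("s12")["frame"][215:280,165:225],(400,400),interpolation=cv2.INTER_CUBIC)
cv2.imwrite("pics/con.png",np.hstack([a,b]))
W,S,W0=load("w12"),load("s12"),load("w1")
print(ray(W,250,215,.084),deproj(W,250,215,1),tri([(W,250,215),(S,193,236)]))
E
```

```text
[ 0.4949 -0.3608  0.084 ] [ 0.4952 -0.3609  0.0832] [ 0.4987 -0.3608  0.0734]
```

View pics/con.png

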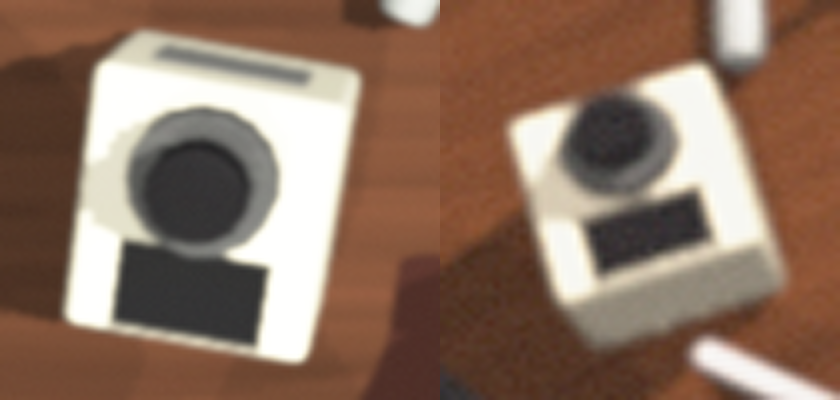

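```bash
python3 - <<'E'
from h import *
W,S=load("w12"),load("s12")
p=tri([(W,248.7,217.5),(S,190.2,236.1)]);r=ray(W,248.7,217.5,.084);print(p,r)
g=np.array([r[0],r[1],.2]);move_to(g,qd(0));g[2]=.105;move_l(g,.15);hold(.3);f0=state()["ft_force"][2];rep()
z=.096
while z>.076:
    move_l([g[0],g[1],z],.02);s=state();F=s["ft_force"][2]-f0;print("%.4f %.4f F%.1f"%(z,s["ee_pos"][2],F))
    if F>14:break
    z-=.001
hold(.3);rep("down")
g[2]=.12;move_l(g,.05);g[2]=.25;move_l(g,.2);rep()
E
```

```text
[ 0.4991 -0.3652  0.0796] [ 0.4981 -0.3625  0.084 ]
 t92.7 [ 0.4984 -0.3627  0.1059] gap0.0008 F [ 0.6 -0.1 -0.3] M [0.08 0.03 0.01]
0.0960 0.0958 F-0.3
0.0950 0.0950 F-0.6
0.0940 0.0939 F-0.3
0.0930 0.0929 F1.7
0.0920 0.0923 F1.8
0.0910 0.0912 F2.3
0.0900 0.0901 F2.3
0.0890 0.0891 F3.1
0.0880 0.0881 F2.8
0.0870 0.0871 F4.1
0.0860 0.0861 F3.7
0.0850 0.0851 F4.3
0.0840 0.0844 F6.1
0.0830 0.0843 F9.5
0.0820 0.0842 F12.4
0.0810 0.0841 F16.5
down t97.4 [ 0.4983 -0.3626  0.0842] gap0.0002 F [-5.   3.5 17.7] M [ 0.63  0.78 -0.04]
 t99.1 [ 0.4979 -0.3623  0.2484] gap0.0001 F [-0.6  0.5  0.5] M [ 0.07  0.02 -0.05]
```

The button followed the tip down 8 mm at rising force, then hit a hard stop. Last look.

```bash
python3 - <<'E'
from h import *
move_to([.42,-.25,.36],qd(0));im=snap("wrist","w14");snap("scene","s14")
C=cloud(im)
px=proj(im,[.4981,-.3625,.084])[0].astype(int);print(px,"button z",np.median(C[px[1]-2:px[1]+3,px[0]-2:px[0]+3,2]))
S=load("s14");L=toloc(cloud(S));m=(abs(L[...,1])<.06)&(abs(L[...,0]-.02)<.04)&(L[...,2]>.08)&(L[...,2]<.2);print("lid z",np.median(L[m][:,2]));
m=(abs(L[...,1]-.07)<.008)&(L[...,0]<-.03)&(L[...,0]>-.075)&(L[...,2]>.115);q=L[m];print("clamp z",np.median(q[:,2]),q[:,2].max())
a=cloud(load("scene0"))[...,2];b=cloud(S)[...,2]
crop(S,220,80,470,280,3.2,"s14c.png");rep()
E
```

```text
[231 226] button z 0.0837640074353877
lid z 0.12366301774508837
clamp z 0.13812806440626568 0.14383605622392115
 t99.9 [ 0.4204 -0.2507  0.3569] gap0.0005 F [ 0.7 -0.6 -0.1] M [-0.01 -0.06 -0.04]
```

View pics/s14c.png

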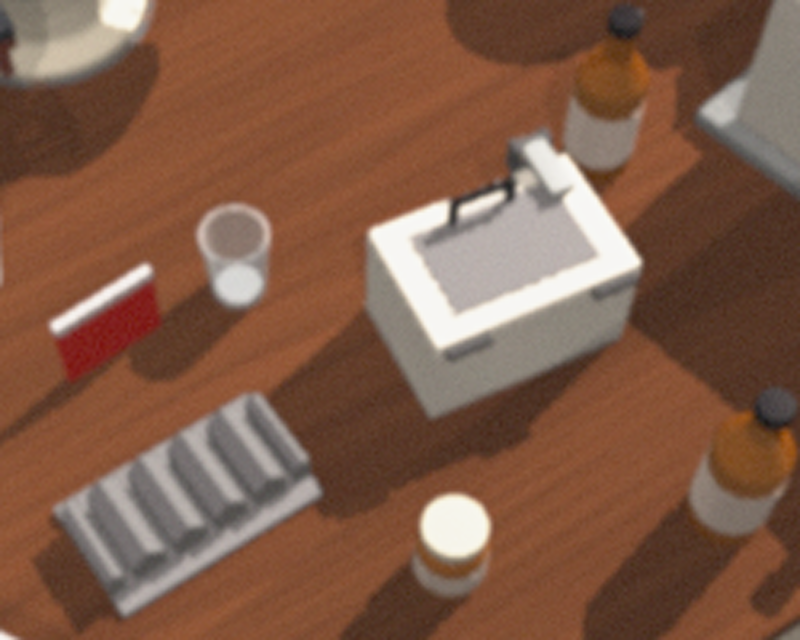

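View pics/w14.png

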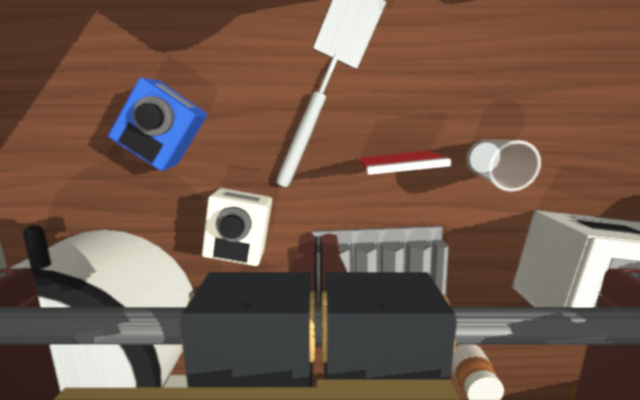

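The rack is empty, the lid is shut with the clamp down at crop (540,165), and the bystanders are standing. The button is back up at z 0.084. I'm handing in.

```bash
python3 - <<'E'
from h import *
print(job_done())
E
```

```text
the job is handed in; nothing more can be done
None
```

I put all four glasses that were there into the dryer, one to a bay. Then I shut the lid, swung the clamp down, pressed the start button fully in and handed the job in at about 100 s; no verdict was reported.

With the jaws open, the fingers would have come down on the neighbouring glasses. So I first slid two of the glasses about 42 mm along their slots, which gave the fingers room to grip them clear of the others.

**Last checks:**
- **Glasses:** before the lid was shut, all four tops were level at about 0.095 m (0.096 m expected when fully down). I could not look at them again afterwards.
- **Lid and clamp:** from the wrist camera, the lid top read 0.1206 m (0.120 expected) and the clamp's upper face 0.1355 m (0.136 expected), with the clamp bar level.
- **Start button:** it went down 8 mm to a hard stop, and afterwards its top read 0.0838 m, so it sprang back.
- **Surroundings:** the bottles, jar, beaker and look-alikes stood upright where they were, and the console had not been knocked in any view I took.

**One disagreement:** the scene camera read the lid and clamp 2 to 4 mm too high, about its calibration error. I relied on the wrist readings and the contact forces instead.

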